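# Lift the finds tray out of its storage box and hold it level

### The job

A wooden scale bar has been left lying across the open storage box, over the finds tray inside: pick the bar up and lay it down gently, flat on the paper chart, clear of the loupe and the spectacles, and let go of it. Then lift the tray out of the box by its handle with both finds lying in it, keeping it level all the way, and finish while still holding it, steady and level, with its underside at least 15 cm above the table: do not put it down. Leave everything else where it is.

Things in the scene. Friction and masses are not known exactly. Their poses are not given: they have to be found in the camera images.
- box: (All sizes in mm.) Open shallow black storage box, 250 (x) x 190 (y) x 75 high, walls and floor 6 thick, open at the top; too heavy to move. Origin at the centre of its underside, on the table. The box and the chart lie left and right of the robot, either way round.
- bar_center (a point): Centre of the wooden scale bar with light and dark bands, 10 above its underside: 24 wide (its x), 250 long (its y), 20 high (z), about 90 g. At the start it lies across the box's two long rims, underside 75 above the table, roughly over the middle of the tray's handle, whose top is 22 below the bar's underside.
- tray_handle (a point): Centre of the tray's handle: a square wooden bar 100 long along the tray's x, 14 wide (y), 14 high (z), on two posts at x = -40 and +40, 68 free to grip between them; the compartment under it is empty. It lies 40 above the tray's underside, 46 above the table at the start. The finds unbalance the tray a little: grip firmly.
- tray: Plywood finds tray standing on the floor of the box: 210 (x) x 136 (y), rim 24 high, walls and floor 5 thick, two low partitions across it at x = -40 and +40, the handle above its middle along x; about 250 g, about 390 g with the finds. Origin at the centre of its underside, z up.
- chart: Old-style paper chart on a stiff sheet, 300 (x) x 340 (y) x 2 thick, fixed to the table. Origin at the centre of its underside. The loupe and the spectacles lie in the strip of it that is far from the robot (chart x above +70), the rest is free.
- whorl_center (a point): Centre of a fired-clay spindle whorl, a ring 42 across and 16 high, lying loose in the end compartment of the tray on the -x side; about 60 g.
- ingot_center (a point): Centre of a dark metal ingot 30 x 56 x 16, lying loose in the end compartment of the tray on the +x side; about 80 g.
- bar: The scale bar (see bar_center): origin at the centre of its underside, y along its length.
- loupe: Black loupe, 40 across, 36 high, standing on the chart; origin at the centre of its underside. Leave alone.
- spectacles: Folded wire spectacles lying on the chart, 46 (x) x 124 (y) x 8 high; origin at the centre of the underside. Leave alone.
- jar: Amber glass jar, 60 across, 85 high, towards the far edge of the table; origin at the centre of its underside. Leave alone.
- brush: Brush 170 long, lying near the left side, beside a carton. Leave alone.
- calipers: Calipers 200 long, lying towards the far edge. Leave alone.
- magnifier: Magnifying glass, 72 across with a 100 handle, lying towards the far edge. Leave alone.
Not all that is in view belongs to the job. Of the things shaped like the tray, the plywood one is meant. Of the things shaped like the part that bears whorl_center, the terracotta one is meant.

How it is judged:
On the way, in this order (a step that is already met when the one before it is completed fails the run):
1. the scale bar lies flat on the chart, let go and at rest, while the tray is still in the box (x of bar_center in the frame of chart between -0.14 and 0.14 m and y of bar_center in the frame of chart between -0.16 and 0.16 m and z of bar_center in the frame of chart below 0.019 m and contact force between bar and the fingers below 0.05 N and contact force between bar and loupe below 0.05 N and contact force between bar and spectacles below 0.05 N and linear speed of bar below 0.03 m/s and z of tray in the frame of box below 0.02 m), for 0.2 s.
2. the tray is held up level by the fingers, clear of the box, both finds in it (height (world z) of tray_handle above 0.18 m and angle between tray_handle's own z axis and vertical below 0.12 rad and contact force between tray and the fingers above 1 N and contact force between tray and box below 0.05 N and contact force between tray and bar below 0.05 N and x of whorl_center in the frame of tray_handle between -0.1 and 0.1 m and y of whorl_center in the frame of tray_handle between -0.063 and 0.063 m and z of whorl_center in the frame of tray_handle between -0.045 and -0.014 m and x of ingot_center in the frame of tray_handle between -0.1 and 0.1 m and y of ingot_center in the frame of tray_handle between -0.063 and 0.063 m and z of ingot_center in the frame of tray_handle between -0.045 and -0.014 m), for 0.2 s.
At the end, for the whole second after the job is handed in: Tray held in the fingers, clear of box and bar, underside at least 140 mm above the table, tilt under 0.12 rad, slower than 30 mm/s and 0.15 rad/s, whorl and ingot in it; scale bar flat on the chart (its middle over the sheet), let go, clear of loupe and spectacles (all of step 2 and linear speed of each of tray, bar below 0.03 m/s and angular speed of tray below 0.15 rad/s and x of bar_center in the frame of chart between -0.14 and 0.14 m and y of bar_center in the frame of chart between -0.16 and 0.16 m and z of bar_center in the frame of chart below 0.019 m and contact force between bar and the fingers below 0.05 N and contact force between bar and loupe below 0.05 N and contact force between bar and spectacles below 0.05 N); the arm keeps its last pose, push and grip.
It fails at once if the tray is tipped by more than 0.3 rad (17 degrees) (angle between tray_handle's own z axis and vertical above 0.3 rad).
It fails at once if the scale bar is dropped (falls free faster than 0.8 m/s) (contact force between bar and the fingers below 0.05 N and linear speed of bar above 0.8 m/s).
It fails at once if a bystander is displaced by more than 25 mm (distance of any of loupe, spectacles, jar, brush, calipers, magnifier from where it was at the start of the episode above 0.025 m).
It also fails if it takes over 54 s, if anything falls off the work surface, if the arm or the gripper's body presses on something with over 40 N, if the wrist force passes 120 N, or if a joint passes its speed limit or range.

### The arm

A 7-joint arm with a two-finger parallel gripper is mounted at the origin on the work surface. World frame = base frame: x ahead of the robot, y to its left, z up, the work surface at z = 0. Lengths are in m, angles in rad, forces in N, time in s.
With the tool pointing down it reaches from about 0.425 to 0.875 m from the base axis. Payload 4.7 kg.
Tool frame: the origin (TCP) lies midway between the tips of the shut fingers; the grasp point (between the pads) lies 19 mm behind it; x points along the fingers, z is the direction in which the jaws open and shut, and the axes are right-handed (so a half turn about x gives the same grasp; the last joint's range is limited). The gripper opens to 87 mm and grips with 3 to 60 N. Pads are 19 mm wide; open, the fingers measure 117 mm over their backs; the gripper's body (75 mm by 190 mm) begins 51 mm behind the grasp point.
Start: joints at [-1.229, 0.321, -0.07, 1.45, 0.023, 1.371, -0.057], TCP at [0.209, 0.615, 0.223] pointing down, gripper open.
Joint ranges: [-2.86, 2.86], [-0.3, 2.09], [-1.38, 1.24], [0.06, 2.45], [-1.56, 4.7], [0.09, 2.05], [-2.69, 2.69]. Speed limits (rad/s): [2.57, 2.57, 3.14, 3.14, 3.14, 3.14, 3.14].

### API

Orientations are given as a rotation vector (axis times angle).
In Python, from bench import ctrl gives the robot as it stands.
- The arm moves only by the shell command python3 -m pendant 'ROWS' [OPENING] [FORCE]. ROWS is JSON, a list of rows, each an object with "travel": the shift along the tool's x, y, z in m, a list of three; "twist": the turn about the tool's x in rad. In form: [{"travel": [x, y, z], "twist": twist}, ...]. A call has 1 to 10 rows; each row is the pose to reach, as a shift and turn from the pose measured when the call began, along the tool's axes at that moment; what a row does not reach only later rows make up. A row lasts 1/8 s, in which the tool goes at most 62.5 mm and 10.7 degrees, less where a joint would pass 70% of its speed; a pose out of reach is approached as far as the arm can. A call with a gripper value outside its range is refused whole. OPENING is the opening, from -1 (shut) to 1 (fully open), so that 0 is half open, set as the call begins (- or left out, the last holds). The fingers move at their own pace and stop on an object; FORCE is the grip in N (left out, the last holds). Time passes only in rows, so rows that repeat a pose let the fingers close. It gives the time, the measured TCP pose, the force and the opening at its end, in the units of the state.
- ctrl.get_state(): the state, without advancing time (a new reading comes with each control period).
- ctrl.get_image(name): name is "side" or "top" or "wrist"; returns the picture (480x640x3 uint8, red, green, blue); there is no depth.
- ctrl.camera_model(name): a dict with "K" (3x3 intrinsics, pixels), "rvec" (rotation vector, rad) and "tvec" (3), from world to camera coordinates, as OpenCV has them; the wrist camera has in their place "T_tool_cam" (4x4, takes a point from camera to tool coordinates, whose origin is the TCP and whose axes are the tool frame's). Camera axes: x right, y down, z forward; pixel columns grow to the right and rows downward; lengths in m; the calibration is good to about 2 mm. A picture is of the moment at which its call begins: read the wrist's pose just before it. camera_model takes no time and is no camera call.
- ctrl.close_job(): hands the job in, once; it reports no verdict.
The state is a dict: "time": time; "joint_positions": joint angles; "qd": joint speeds; "joint_torque": joint torques, N m; "position": TCP position; "tool_rot": TCP orientation; "ft_force": force on the tool from outside, world axes, zero at the start; "torque": the same for the moment, N m; "grip_width": opening from 0.0 (shut) to 1.0 (fully open).
Only numpy, scipy, OpenCV 4.12 (cv2) and the standard library are available. Lean on these libraries where they do the work, as an engineer would, in place of code of your own. Each camera call takes 0.05 s, during which the arm holds its last target.

## Working session

There is one attempt and no reset: what is moved stays moved. The work goes in short steps, Python scripts to look and compute and a shell command to move; the robot and the scene stay as the last step left them, time stands still between calls to the robot, and variables do not carry over. Pictures are saved under pics/ and viewed, and the job is handed in when it is done.

```bash
ls; mkdir -p pics
python3 - <<'E'
from bench import ctrl
import cv2,json
s=ctrl.get_state()
for k in s: print(k,s[k])
for n in("top","side","wrist"):
    cv2.imwrite(f"pics/a_{n}.png",ctrl.get_image(n)[:,:,::-1]); print(n,ctrl.camera_model(n))
E
```

```text
pics
time 0.0
joint_positions [-1.22889175  0.32180872 -0.07007106  1.45169622  0.02258764  1.37076859
 -0.0568947 ]
qd [-5.09931687e-04 -3.68233467e-04  5.22590963e-05 -4.83491953e-04
 -1.02468964e-03  9.06000877e-04 -8.83144216e-04]
joint_torque [-8.50683500e-05 -4.91277266e+01 -4.03877953e-01 -3.12524557e+01
 -6.39783195e-02  4.38311999e-02  1.76490903e-04]
position [0.20915011 0.61484653 0.22146001]
tool_rot [-0.9656171   1.34814929  0.96367011]
ft_force [-0.22114225 -0.3741704  -0.08206728]
torque [-0.03869313  0.00633651 -0.02561694]
grip_width 1.002063531944589
top {'K': array([[535.21767562,   0.        , 323.79185637],
       [  0.        , 535.21767562, 243.61988638],
       [  0.        ,   0.        ,   1.        ]]), 'rvec': array([ 2.13915723, -2.17435341,  0.16231413]), 'tvec': array([0.07766235, 0.50157929, 1.15306039])}
side {'K': array([[468.37140212,   0.        , 325.71061575],
       [  0.        , 468.37140212, 239.68451337],
       [  0.        ,   0.        ,   1.        ]]), 'rvec': array([ 2.14937483, -0.39551486,  0.21975711]), 'tvec': array([-0.44064903,  0.20248599,  0.9346613 ])}
wrist {'K': array([[421.63378341,   0.        , 320.2168824 ],
       [  0.        , 421.63378341, 241.48399538],
       [  0.        ,   0.        ,   1.        ]]), 'T_tool_cam': array([[ 4.08951047e-04, -2.92130730e-01,  9.56378309e-01,
        -1.62692803e-01],
       [-5.98958617e-04, -9.56378289e-01, -2.92130468e-01,
         8.03380452e-02],
       [ 9.99999737e-01, -4.53363969e-04, -5.66086120e-04,
         5.37656095e-04],
       [ 0.00000000e+00,  0.00000000e+00,  0.00000000e+00,
         1.00000000e+00]])}
```

View pics/a_top.png

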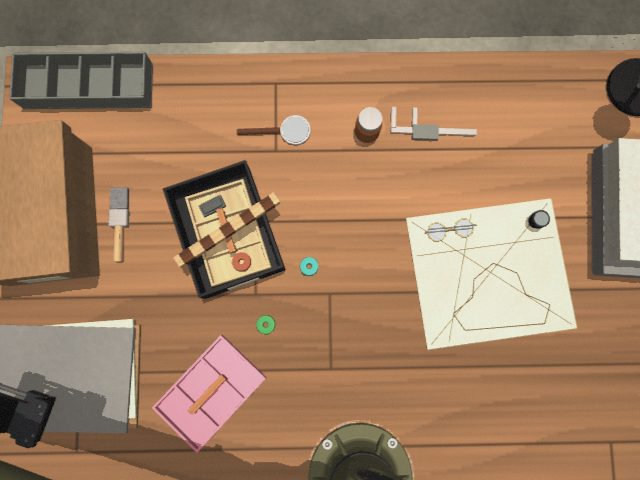

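View pics/a_side.png

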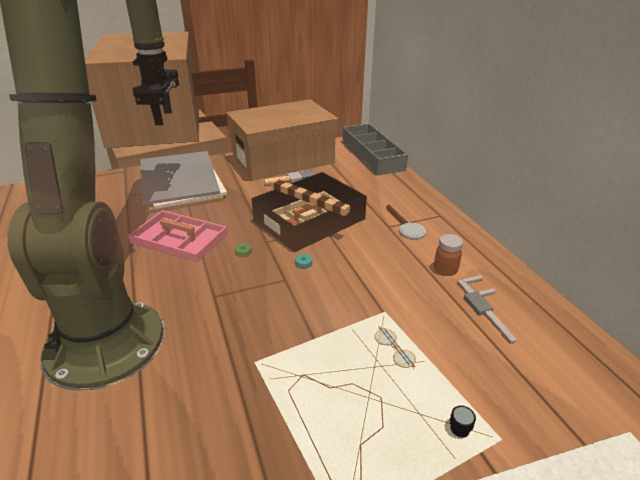

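View pics/a_wrist.png

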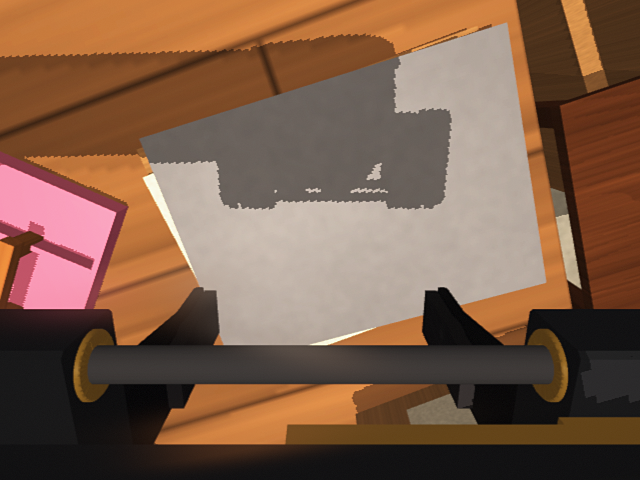

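The top view shows the box at about (224,230), with the bar across it from about (178,262) to (276,200). The chart is centred near (492,274). The spectacles are at (450,230) and the loupe at (540,218). I'll zoom in to measure.

```bash
cat > h.py <<'E'
import numpy as np,cv2
from bench import ctrl
from scipy.spatial.transform import Rotation as R
def ray(name,uv,z,T=None):
    m=ctrl.camera_model(name)
    uv=np.atleast_2d(np.asarray(uv,float))
    d=np.c_[uv,np.ones(len(uv))]@np.linalg.inv(m["K"]).T
    if name=="wrist":
        A=T@m["T_tool_cam"]; Rm=A[:3,:3]; c=A[:3,3]
    else:
        Rw=R.from_rotvec(m["rvec"]).as_matrix(); Rm=Rw.T; c=-Rw.T@m["tvec"]
    w=d@Rm.T
    return c+w*((z-c[2])/w[:,2:3])
def tool(s):
    T=np.eye(4);T[:3,:3]=R.from_rotvec(s["tool_rot"]).as_matrix();T[:3,3]=s["position"];return T
E
python3 - <<'E'
from h import *
im=cv2.imread("pics/a_top.png")
cv2.imwrite("pics/b_box.png",cv2.resize(im[150:310,150:330],None,fx=4,fy=3.75,interpolation=cv2.INTER_CUBIC)) 
hsv=cv2.cvtColor(im,cv2.COLOR_BGR2HSV)
m=((hsv[...,1]<70)&(hsv[...,2]>190)).astype(np.uint8); m[:,:400]=0; m[:,582:]=0; m[:195]=0
m=cv2.morphologyEx(m,cv2.MORPH_CLOSE,np.ones((9,9)))
c=max(cv2.findContours(m,0,2)[0],key=cv2.contourArea)
r=cv2.minAreaRect(c);p=cv2.boxPoints(r);w=ray("top",p,0.002)
print(p,w,np.linalg.norm(np.diff(w,axis=0),axis=1),w.mean(0))
E
```

```text
[[405.82    217.74005]
 [557.44    196.08002]
 [576.26    327.82   ]
 [424.64    349.48004]] [[ 0.56426187 -0.12048876  0.002     ]
 [ 0.61004861 -0.47468902  0.002     ]
 [ 0.30783812 -0.49386491  0.002     ]
 [ 0.26623414 -0.15105611  0.002     ]] [0.35714738 0.30281825 0.34532415] [ 0.43709568 -0.3100247   0.002     ]
```

View pics/b_box.png

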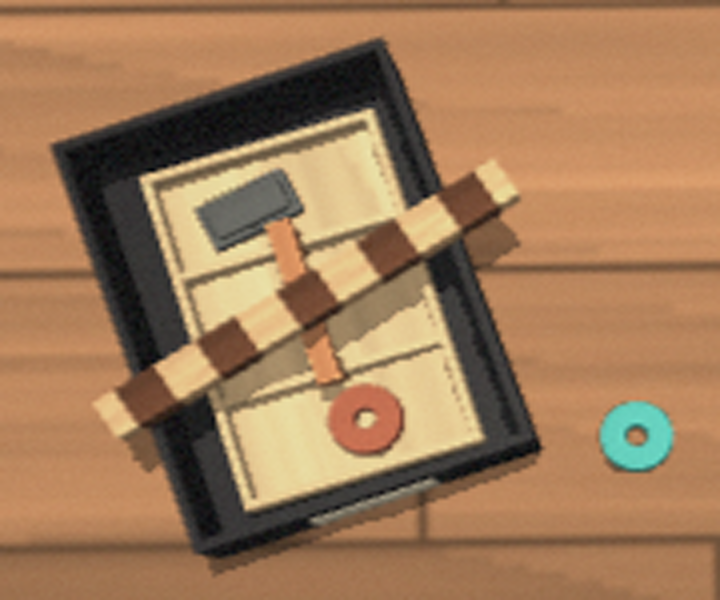

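The crop shows the bar's dark centre band at (308,298) crop pixels. The handle runs from (283,222) to (330,380). The ingot is at (250,208) and the terracotta whorl at (367,419). Next I convert these to world points.

Run:
```python
from h import *
np.set_printoptions(precision=4,suppress=True)
f=lambda l:np.array(l)/[4,3.75]+150-np.array([.375,.37])
def rep(n,pts,z,cam="top"):
    w=ray(cam,pts,z); print(n,w[:,:2].tolist() if 0 else w[:,:2].round(4).tolist()); 
    if len(w)>1: print("   len",np.linalg.norm(np.roll(w,-1,0)-w,axis=1),"mean",w.mean(0))
    return w
w=rep("bar ends mid",f([[106,421],[506,175]]),.095);d=w[1]-w[0];print("bar ang",np.degrees(np.arctan2(d[1],d[0])))
rep("barc",f([[308,298]]),.095)
w=rep("handle",f([[283,222],[330,380]]),.053);d=w[0]-w[1];print("ang",np.degrees(np.arctan2(d[1],d[0])))
w=rep("box",f([[52,145],[383,40],[540,448],[203,552]]),.075)
w=rep("tray",f([[140,176],[376,108],[486,440],[247,510]]),.030);d=w[0]-w[3];print("ang",np.degrees(np.arctan2(d[1],d[0])))
rep("chart",[[407,218],[551,199],[576,327],[428,349]],.002)
rep("loupe",[[540,219]],.036);rep("spec",[[427,233],[474,227]],.005)
rep("ingot",f([[250,208]]),.027);rep("whorl",f([[367,419]]),.027)
s=ctrl.get_state();print(s["position"],tool(s)[:3,:3])
```

```text
bar ends mid [[0.4607, 0.379], [0.5975, 0.17]]
   len [0.2498 0.2498] mean [0.5291 0.2745 0.095 ]
bar ang -56.79133075280376
barc [[0.5284, 0.2744]]
handle [[0.5808, 0.2955], [0.4871, 0.2692]]
   len [0.0973 0.0973] mean [0.5339 0.2824 0.053 ]
ang 15.69854883707207
box [[0.6233, 0.4166], [0.6834, 0.2381], [0.4438, 0.1542], [0.3881, 0.3318]]
   len [0.1883 0.2538 0.1861 0.25  ] mean [0.5346 0.2852 0.075 ]
tray [[0.6148, 0.38], [0.6547, 0.2479], [0.4531, 0.1866], [0.414, 0.3178]]
   len [0.138  0.2108 0.1369 0.2101] mean [0.5341 0.2831 0.03  ]
ang 17.209327972493885
chart [[0.5636, -0.1232], [0.6034, -0.4592], [0.3097, -0.4934], [0.2671, -0.1586]]
   len [0.3383 0.2957 0.3375 0.2986] mean [ 0.4359 -0.3086  0.002 ]
loupe [[0.5506, -0.4156]]
spec [[0.5276, -0.1671], [0.5398, -0.2756]]
   len [0.1092 0.1092] mean [ 0.5337 -0.2213  0.005 ]
ingot [[0.595, 0.3188]]
whorl [[0.4669, 0.2527]]
[0.2092 0.615  0.2217] [[-0.0004 -0.9468  0.3219]
 [-0.0014  0.3219  0.9468]
 [-1.     -0.0001 -0.0015]]
```

The sizes match: bar 250, tray 210×137, chart 338×297, box 250×187. The first move goes above the bar.

```bash
cat >> h.py <<'E'
def go(p,ang):
    "print travel/twist to reach TCP p with jaw axis at world angle ang (deg)"
    s=ctrl.get_state();T=tool(s);d=np.array(p)-T[:3,3]
    z=T[:3,2];a=np.degrees(np.arctan2(z[1],z[0]))
    tw=-((ang-a+180)%360-180)
    print("t",round(s["time"],2),"pos",s["position"].round(4),"jaw",a.round(2),"down",T[:3,0].round(3),"F",s["ft_force"].round(2),"w",round(s["grip_width"],3))
    print("travel",(T[:3,:3].T@d).round(4),"twist",np.radians(tw).round(3))
E
python3 -c "
from h import *
go([.5288,.2745,.2],33.2)"
```

```text
t 0.15 pos [0.2092 0.615  0.2217] jaw 71.22 down [-0.    -0.001 -1.   ] F [ 0.06  0.52 -0.45] w 1.003
travel [ 0.0221 -0.4122 -0.2194] twist 0.664
```

```bash
python3 -m pendant '[{"travel":[0.002,-0.051,-0.027],"twist":0.08},{"travel":[0.005,-0.103,-0.055],"twist":0.166},{"travel":[0.008,-0.155,-0.082],"twist":0.25},{"travel":[0.011,-0.206,-0.11],"twist":0.332},{"travel":[0.014,-0.258,-0.137],"twist":0.415},{"travel":[0.017,-0.309,-0.165],"twist":0.5},{"travel":[0.02,-0.36,-0.192],"twist":0.58},{"travel":[0.022,-0.412,-0.219],"twist":0.664},{"travel":[0.022,-0.412,-0.219],"twist":0.664},{"travel":[0.022,-0.412,-0.219],"twist":0.664}]' 0.2 20
python3 -c "
from h import *
go([.5288,.2745,.08],33.2)
s=ctrl.get_state();T=tool(s)
cv2.imwrite('pics/c_w.png',ctrl.get_image('wrist')[:,:,::-1])
import numpy as np
np.save('T.npy',T)"
```

```text
time: 1.4
position: [0.5283, 0.2753, 0.1997]
tool_rot: [-0.454, 1.525, 0.453]
ft_force: [-0.3, 0.3, -0.1]
grip_width: 0.598
t 1.4 pos [0.5283 0.2753 0.1997] jaw 33.18 down [-0.002 -0.001 -1.   ] F [-0.3   0.3  -0.11] w 0.598
travel [ 0.1197 -0.0009  0.0003] twist -0.0
```

View pics/c_w.png

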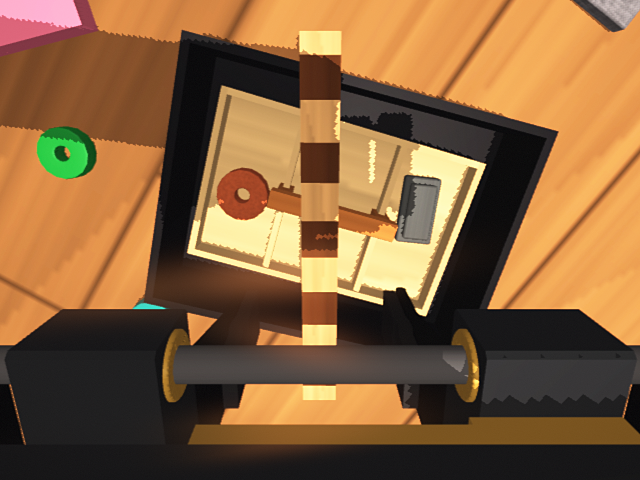

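The wrist view shows the bar running straight down column 320, aligned with the jaws, with its centre band near (320,236). I check that band by ray, then descend and grip.

```bash
python3 -c "
from h import *
T=np.load('T.npy'); print(ray('wrist',[[320,236],[320,38],[270,212]],.095,T))
print(ray('wrist',[[270,201],[396,232]],.053,T))"
python3 -m pendant '[{"travel":[0.03,0,0],"twist":0},{"travel":[0.06,0,0],"twist":0},{"travel":[0.09,-0.001,0],"twist":0},{"travel":[0.11,-0.001,0],"twist":0},{"travel":[0.119,-0.001,0],"twist":0},{"travel":[0.12,-0.001,0],"twist":0},{"travel":[0.12,-0.001,0],"twist":0}]'
python3 -c "
from h import *
go([.5288,.2745,.08],33.2)"
```

```text
[[0.52680408 0.27754925 0.095     ]
 [0.46167153 0.37732087 0.095     ]
 [0.49075984 0.27337491 0.095     ]]
[[0.48736426 0.2695981  0.053     ]
 [0.5801332  0.30157357 0.053     ]]
time: 2.33
position: [0.5285, 0.276, 0.0807]
tool_rot: [-0.456, 1.522, 0.456]
ft_force: [0.3, 0.5, 0.7]
grip_width: 0.599
t 2.33 pos [0.5285 0.276  0.0807] jaw 33.33 down [-0.  0. -1.] F [0.28 0.54 0.68] w 0.599
travel [ 0.0007 -0.0014 -0.0006] twist 0.002
```

```bash
python3 -m pendant '[{"travel":[0.001,-0.001,0],"twist":0},{"travel":[0.001,-0.001,0],"twist":0},{"travel":[0.001,-0.001,0],"twist":0},{"travel":[0.001,-0.001,0],"twist":0},{"travel":[0.001,-0.001,0],"twist":0},{"travel":[0.001,-0.001,0],"twist":0}]' -1 30
python3 -m pendant '[{"travel":[-0.01,0,0],"twist":0},{"travel":[-0.04,0,0],"twist":0},{"travel":[-0.08,0,0],"twist":0},{"travel":[-0.12,0,0],"twist":0},{"travel":[-0.12,0,0],"twist":0},{"travel":[-0.12,0,0],"twist":0}]'
python3 -c "
from h import *
go([.406,-.312,.2],6.8)
cv2.imwrite('pics/d_s.png',ctrl.get_image('side')[100:400,150:450,::-1])
cv2.imwrite('pics/d_w.png',ctrl.get_image('wrist')[:,:,::-1])"
```

```text
time: 3.08
position: [0.5291, 0.2752, 0.0798]
tool_rot: [-0.456, 1.523, 0.456]
ft_force: [-0.9, -0.7, 1.3]
grip_width: 0.269
time: 3.82
position: [0.5287, 0.275, 0.1994]
tool_rot: [-0.456, 1.523, 0.456]
ft_force: [0.3, -0.0, -1.5]
grip_width: 0.272
t 3.83 pos [0.5287 0.275  0.1994] jaw 33.33 down [-0.001 -0.    -1.   ] F [ 0.33 -0.04 -1.55] w 0.272
travel [-3.00e-04 -4.23e-01 -4.25e-01] twist 0.463
```

View pics/d_s.png

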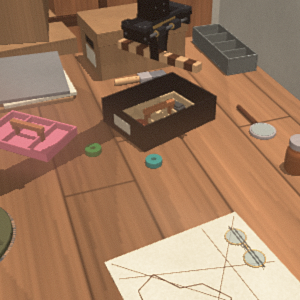

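View pics/d_w.png

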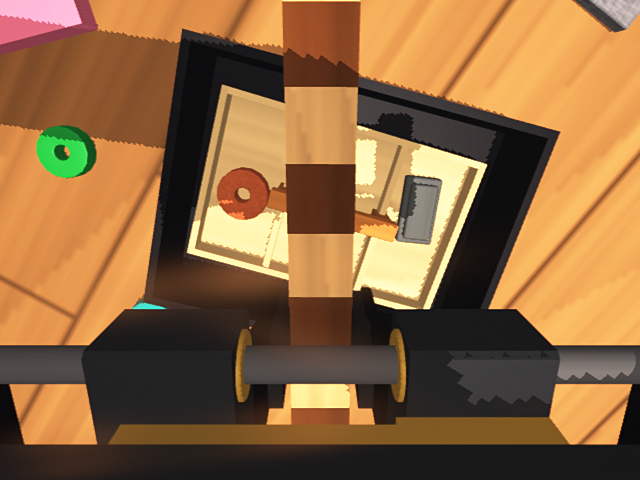

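The bar is held straight and level at width 0.272, which is 24 mm. Now I carry it over the chart.

```bash
python3 -m pendant '[{"travel":[0,-0.042,-0.042],"twist":0.046},{"travel":[0,-0.084,-0.085],"twist":0.092},{"travel":[0,-0.127,-0.127],"twist":0.139},{"travel":[0,-0.169,-0.17],"twist":0.185},{"travel":[0,-0.211,-0.212],"twist":0.23},{"travel":[0,-0.253,-0.255],"twist":0.278},{"travel":[0,-0.296,-0.297],"twist":0.324},{"travel":[0,-0.338,-0.34],"twist":0.37},{"travel":[0,-0.38,-0.382],"twist":0.416},{"travel":[0,-0.423,-0.425],"twist":0.463}]'
python3 -c "
from h import *
go([.406,-.312,.05],6.8)"
```

```text
time: 5.18
position: [0.4045, -0.3134, 0.1986]
tool_rot: [-0.093, 1.572, 0.092]
ft_force: [0.9, -1.0, -1.0]
grip_width: 0.274
t 5.17 pos [ 0.4045 -0.3134  0.1986] jaw 6.75 down [-0.003 -0.001 -1.   ] F [ 0.93 -1.01 -1.01] w 0.274
travel [0.1486 0.0012 0.0022] twist -0.001
```

```bash
python3 -m pendant '[{"travel":[0.03,0.001,0.002],"twist":0},{"travel":[0.07,0.001,0.002],"twist":0},{"travel":[0.11,0.001,0.002],"twist":0},{"travel":[0.14,0.001,0.002],"twist":0},{"travel":[0.165,0.001,0.002],"twist":0},{"travel":[0.175,0.001,0.002],"twist":0},{"travel":[0.175,0.001,0.002],"twist":0},{"travel":[0.175,0.001,0.002],"twist":0}]'
python3 -c "
from h import *
go([.406,-.312,.010],6.8)
cv2.imwrite('pics/e_s.png',ctrl.get_image('side')[200:480,200:520,::-1].repeat(2,0).repeat(2,1))"
```

```text
time: 6.18
position: [0.4064, -0.3126, 0.0245]
tool_rot: [-0.093, 1.571, 0.092]
ft_force: [-0.2, 0.4, -0.9]
grip_width: 0.273
t 6.17 pos [ 0.4064 -0.3126  0.0245] jaw 6.75 down [-0.002 -0.001 -1.   ] F [-0.19  0.42 -0.89] w 0.273
travel [ 0.0145  0.0007 -0.0003] twist -0.001
```

View pics/e_s.png

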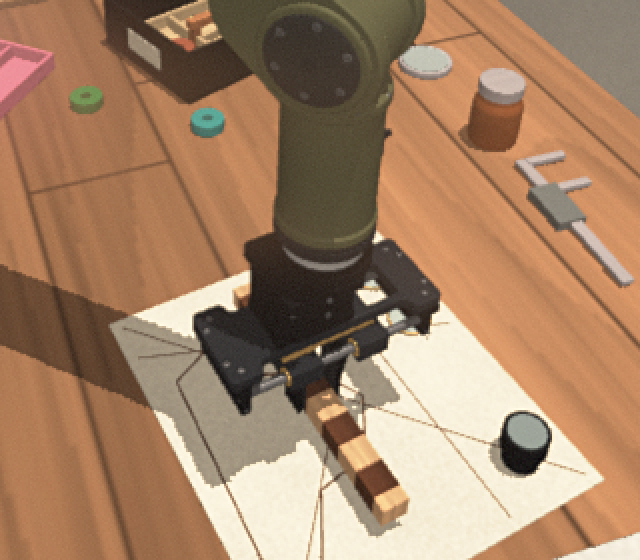

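The bar hangs level just above the chart, well clear of the loupe and the spectacles. I lower it gently.

```bash
python3 -m pendant '[{"travel":[0.005,0,0],"twist":0},{"travel":[0.01,0,0],"twist":0},{"travel":[0.013,0,0],"twist":0},{"travel":[0.015,0,0],"twist":0},{"travel":[0.015,0,0],"twist":0},{"travel":[0.015,0,0],"twist":0}]'
python3 -m pendant '[{"travel":[0.001,0,0],"twist":0},{"travel":[0.002,0,0],"twist":0},{"travel":[0.002,0,0],"twist":0},{"travel":[0.002,0,0],"twist":0}]'
```

```text
time: 6.98
position: [0.4066, -0.3128, 0.0097]
tool_rot: [-0.094, 1.57, 0.092]
ft_force: [0.2, 0.0, -0.5]
grip_width: 0.273
time: 7.48
position: [0.4065, -0.3128, 0.0077]
tool_rot: [-0.094, 1.57, 0.092]
ft_force: [0.1, 0.8, -1.1]
grip_width: 0.275
```

```bash
python3 -m pendant '[{"travel":[0.001,0,0],"twist":0},{"travel":[0.001,0,0],"twist":0},{"travel":[0.001,0,0],"twist":0}]'
python3 -m pendant '[{"travel":[0.001,0,0],"twist":0},{"travel":[0.001,0,0],"twist":0},{"travel":[0.001,0,0],"twist":0}]'
```

```text
time: 7.85
position: [0.4067, -0.3128, 0.0068]
tool_rot: [-0.094, 1.57, 0.092]
ft_force: [-0.8, 0.3, 2.5]
grip_width: 0.271
time: 8.22
position: [0.4066, -0.3128, 0.0068]
tool_rot: [-0.093, 1.57, 0.092]
ft_force: [-3.5, 2.8, 11.3]
grip_width: 0.272
```

Contact is clear from the force rise. I release, then lift.

```bash
python3 -m pendant '[{"travel":[-0.0005,0,0],"twist":0},{"travel":[-0.0005,0,0],"twist":0},{"travel":[-0.0005,0,0],"twist":0},{"travel":[-0.0005,0,0],"twist":0},{"travel":[-0.0005,0,0],"twist":0}]' 0.0
python3 -m pendant '[{"travel":[-0.01,0,0],"twist":0},{"travel":[-0.03,0,0],"twist":0},{"travel":[-0.08,0,0],"twist":0},{"travel":[-0.14,0,0],"twist":0},{"travel":[-0.2,0,0],"twist":0},{"travel":[-0.2,0,0],"twist":0},{"travel":[-0.2,0,0],"twist":0}]'
python3 -c "
from h import *
go([.5355,.2830,.207],106.8)
cv2.imwrite('pics/f_s.png',ctrl.get_image('side')[200:480,200:520,::-1].repeat(2,0).repeat(2,1))"
```

```text
time: 8.85
position: [0.4066, -0.3128, 0.0072]
tool_rot: [-0.092, 1.57, 0.092]
ft_force: [0.4, -0.1, -0.3]
grip_width: 0.501
time: 9.72
position: [0.4067, -0.3127, 0.2078]
tool_rot: [-0.092, 1.569, 0.093]
ft_force: [-0.9, 0.2, -0.7]
grip_width: 0.497
t 9.72 pos [ 0.4067 -0.3127  0.2078] jaw 6.74 down [ 0.  0. -1.] F [-0.91  0.23 -0.68] w 0.497
travel [0.001  0.5765 0.1978] twist -1.746
```

View pics/f_s.png

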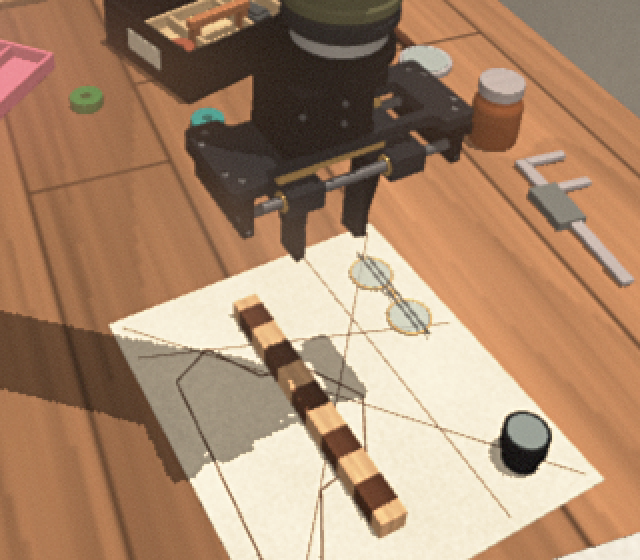

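The bar lies flat on the chart, let go and clear of the loupe and spectacles. The handle is now uncovered, so I take a top view before moving over it.

```bash
python3 -c "
from h import *
im=ctrl.get_image('top')[:,:,::-1]
cv2.imwrite('pics/g_t.png',im)
cv2.imwrite('pics/g_b.png',cv2.resize(im[180:290,170:280],(660,594)[::-1] and (594,594),interpolation=cv2.INTER_CUBIC))
c=im[180:290,170:280];h=cv2.cvtColor(c,cv2.COLOR_BGR2HSV)
m=((h[...,0]<14)&(h[...,1]>120)&(h[...,2]>90)).astype(np.uint8)
for q in cv2.findContours(m,0,2)[0]:
  if cv2.contourArea(q)>40:
    r=cv2.minAreaRect(q);p=cv2.boxPoints(r)+[170,180];print(r,ray('top',p,.053)[:,:2].tolist(),ray('top',p.mean(0),.053))
"
```

```text
((89.0, 101.5), (15.0, 40.0), 90.0) [[0.4367396769280014, 0.254069693781454], [0.4353434528179039, 0.16774501729318164], [0.40297677251294545, 0.16793153780922088], [0.404397530812362, 0.2539273816642622]] [[0.41983382 0.21093834 0.053     ]]
((71.0, 81.0), (18.0, 18.0), 90.0) [[0.484862171697655, 0.26945580031410526], [0.48425091825415895, 0.23042334146367], [0.44502415679257507, 0.23036028023052496], [0.4456489602445086, 0.2692136021373078]] [[0.4649015  0.24986715 0.053     ]]
((12.0, 72.0), (24.0, 74.0), 0.0) [[0.40684218949886236, 0.4018980018390544], [0.5686163881194954, 0.40543750851544397], [0.567841844992722, 0.3530416628210602], [0.40599275474344776, 0.35048330405289263]] [[0.48655741 0.37770792 0.053     ]]
((55.84777069091797, 50.19764709472656), (45.299156188964844, 6.612168788909912), 73.1416015625) [[0.5794537122312866, 0.30483408504156817], [0.5835416716458561, 0.2910119814841454], [0.48711592031849926, 0.26170709764977323], [0.4831336518562272, 0.2753986729500803]] [[0.53304895 0.28316043 0.053     ]]
((96.5, 34.0), (68.0, 25.0), 90.0) [[0.6447220070656536, 0.22184005019356795], [0.6439513437102745, 0.16654286584939756], [0.49203621737098546, 0.16741831206420849], [0.4928819508440949, 0.22175020617963626]] [[0.56772951 0.19439764 0.053     ]]
```

View pics/g_b.png

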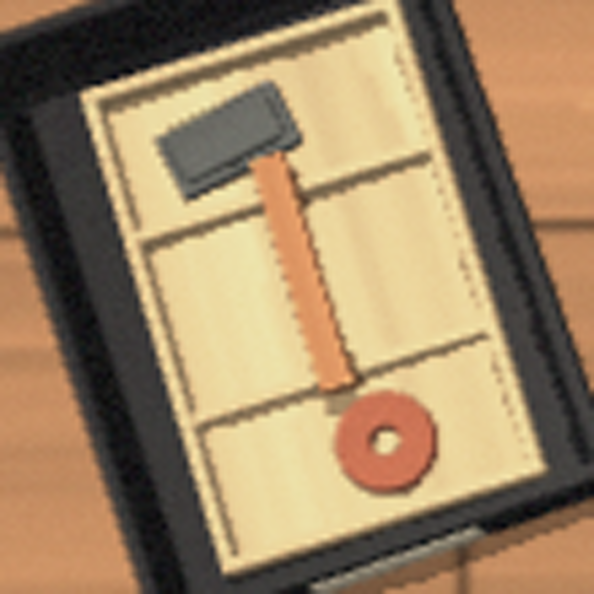

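The handle is now unobstructed: centre (0.533, 0.283), angle about 16.9°, measured 100×14, which is consistent with the given size. I move above it.

```bash
python3 -m pendant '[{"travel":[0,0.057,0.02],"twist":-0.174},{"travel":[0,0.115,0.04],"twist":-0.349},{"travel":[0,0.173,0.059],"twist":-0.523},{"travel":[0,0.23,0.079],"twist":-0.698},{"travel":[0,0.288,0.099],"twist":-0.873},{"travel":[0,0.346,0.119],"twist":-1.047},{"travel":[0,0.403,0.138],"twist":-1.222},{"travel":[0,0.461,0.158],"twist":-1.396},{"travel":[0,0.519,0.178],"twist":-1.571},{"travel":[0,0.576,0.198],"twist":-1.746}]' 0.2
python3 -m pendant '[{"travel":[0,0,0],"twist":0},{"travel":[0,0,0],"twist":0}]'
python3 -c "
from h import *
go([.536,.284,.150],106.8)"
```

```text
time: 11.08
position: [0.5346, 0.2844, 0.2044]
tool_rot: [-1.423, 1.058, 1.43]
ft_force: [0.5, -0.8, -0.1]
grip_width: 0.605
time: 11.32
position: [0.5339, 0.2831, 0.2023]
tool_rot: [-1.423, 1.063, 1.43]
ft_force: [-0.7, -0.6, 0.1]
grip_width: 0.605
t 11.32 pos [0.5339 0.2831 0.2023] jaw 107.03 down [-0.009 -0.005 -1.   ] F [-0.69 -0.63  0.12] w 0.605
travel [ 0.0523 -0.0028  0.0003] twist 0.004
```

```bash
python3 -m pendant '[{"travel":[0.03,-0.003,0],"twist":0.004},{"travel":[0.052,-0.003,0],"twist":0.004},{"travel":[0.052,-0.003,0],"twist":0.004},{"travel":[0.052,-0.003,0],"twist":0.004}]'
python3 -c "
from h import *
go([.536,.284,.027],106.8)
cv2.imwrite('pics/i_w.png',ctrl.get_image('wrist')[:,:,::-1])"
```

```text
time: 11.82
position: [0.537, 0.2827, 0.1513]
tool_rot: [-1.419, 1.066, 1.425]
ft_force: [0.2, -0.1, 0.5]
grip_width: 0.597
t 11.82 pos [0.537  0.2827 0.1513] jaw 106.68 down [-0.008 -0.004 -1.   ] F [ 0.23 -0.05  0.53] w 0.597
travel [ 0.1243 -0.0005  0.0018] twist -0.002
```

View pics/i_w.png

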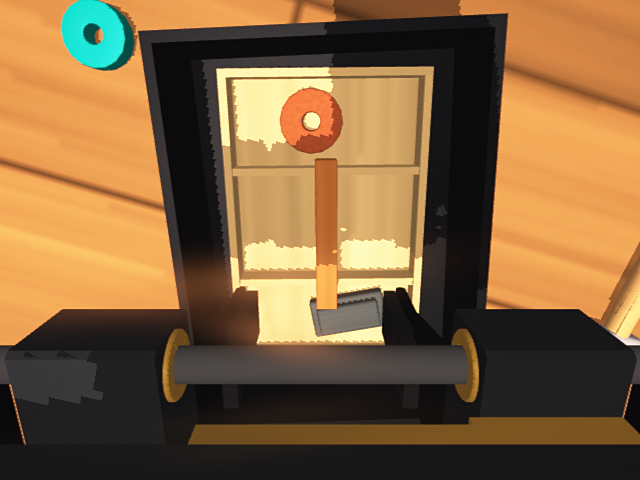

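The handle is at column 326 and runs vertically, so it is parallel to the pads and about 2 mm off centre. That matches the computed offset of 0.0018. I descend.

```bash
python3 -m pendant '[{"travel":[0.03,0,0.001],"twist":0},{"travel":[0.06,0,0.002],"twist":0},{"travel":[0.09,0,0.002],"twist":0},{"travel":[0.11,0,0.002],"twist":0},{"travel":[0.12,0,0.002],"twist":0},{"travel":[0.1245,0,0.002],"twist":0},{"travel":[0.1245,0,0.002],"twist":0},{"travel":[0.1245,0,0.002],"twist":0}]'
python3 -c "
from h import *
go([.536,.284,.027],106.8)"
```

```text
time: 12.88
position: [0.5364, 0.285, 0.0281]
tool_rot: [-1.42, 1.063, 1.424]
ft_force: [-0.7, 0.4, 0.1]
grip_width: 0.604
t 12.88 pos [0.5364 0.285  0.0281] jaw 106.71 down [-0.006 -0.003 -1.   ] F [-0.74  0.38  0.14] w 0.604
travel [ 0.0011  0.0006 -0.0008] twist -0.002
```

```bash
python3 -m pendant '[{"travel":[0.001,0,-0.001],"twist":0},{"travel":[0.001,0,-0.001],"twist":0},{"travel":[0.001,0,-0.001],"twist":0},{"travel":[0.001,0,-0.001],"twist":0},{"travel":[0.001,0,-0.001],"twist":0},{"travel":[0.001,0,-0.001],"twist":0},{"travel":[0.001,0,-0.001],"twist":0},{"travel":[0.001,0,-0.001],"twist":0}]' -1 58
python3 -m pendant '[{"travel":[-0.003,0,0],"twist":0},{"travel":[-0.006,0,0],"twist":0},{"travel":[-0.01,0,0],"twist":0},{"travel":[-0.015,0,0],"twist":0},{"travel":[-0.02,0,0],"twist":0},{"travel":[-0.02,0,0],"twist":0},{"travel":[-0.02,0,0],"twist":0}]'
python3 -c "
from h import *
go([.536,.284,.22],106.8)
cv2.imwrite('pics/j_w.png',ctrl.get_image('wrist')[:,:,::-1])
cv2.imwrite('pics/j_s.png',ctrl.get_image('side')[120:280,210:410,::-1].repeat(3,0).repeat(3,1))"
```

```text
time: 13.88
position: [0.5366, 0.2843, 0.0271]
tool_rot: [-1.42, 1.062, 1.425]
ft_force: [-0.3, 1.8, -0.1]
grip_width: 0.153
time: 14.75
position: [0.5365, 0.2844, 0.047]
tool_rot: [-1.419, 1.062, 1.425]
ft_force: [-0.7, -0.7, -3.2]
grip_width: 0.15
t 14.75 pos [0.5365 0.2844 0.047 ] jaw 106.73 down [-0.006 -0.003 -1.   ] F [-0.65 -0.73 -3.16] w 0.15
travel [-0.1729  0.0017 -0.0004] twist -0.001
```

View pics/j_w.png

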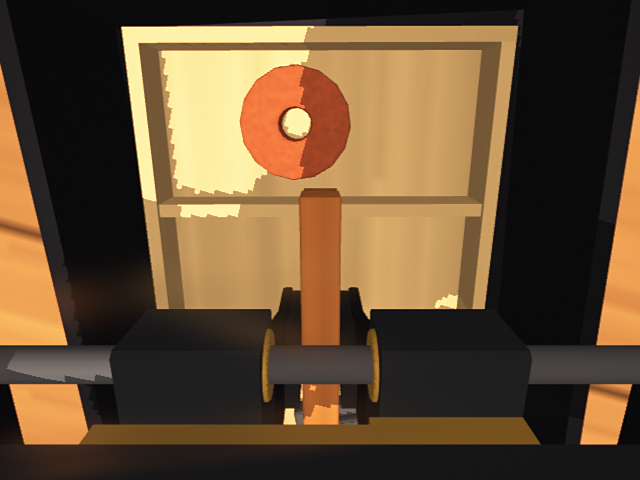

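View pics/j_s.png

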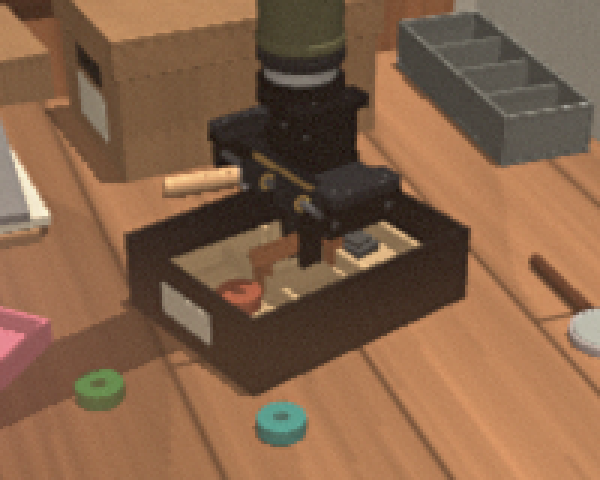

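The tray is held at width 0.15, which is 13–14 mm, and it looks level with both finds in it. I keep lifting slowly.

```bash
python3 -m pendant '[{"travel":[-0.005,0,0],"twist":0},{"travel":[-0.013,0,0],"twist":0},{"travel":[-0.023,0,0],"twist":0},{"travel":[-0.034,0,0],"twist":0},{"travel":[-0.045,0,0],"twist":0},{"travel":[-0.056,0,0],"twist":0},{"travel":[-0.067,0,0],"twist":0},{"travel":[-0.076,0,0],"twist":0},{"travel":[-0.082,0,0],"twist":0},{"travel":[-0.085,0,0],"twist":0}]'
python3 -m pendant '[{"travel":[-0.005,0,0],"twist":0},{"travel":[-0.013,0,0],"twist":0},{"travel":[-0.023,0,0],"twist":0},{"travel":[-0.034,0,0],"twist":0},{"travel":[-0.045,0,0],"twist":0},{"travel":[-0.056,0,0],"twist":0},{"travel":[-0.067,0,0],"twist":0},{"travel":[-0.078,0,0],"twist":0},{"travel":[-0.085,0,0],"twist":0},{"travel":[-0.088,0,0],"twist":0}]'
python3 -m pendant '[{"travel":[0,0,0],"twist":0},{"travel":[0,0,0],"twist":0},{"travel":[0,0,0],"twist":0},{"travel":[0,0,0],"twist":0},{"travel":[0,0,0],"twist":0}]'
python3 -c "
from h import *
go([.536,.284,.22],106.8)
s=ctrl.get_state();print(s['qd'].round(3));np.save('T.npy',tool(s))
cv2.imwrite('pics/k_w.png',ctrl.get_image('wrist')[:,:,::-1])
cv2.imwrite('pics/k_s.png',ctrl.get_image('side')[:,:,::-1])
cv2.imwrite('pics/k_t.png',ctrl.get_image('top')[:,:,::-1])"
```

```text
time: 16.1
position: [0.537, 0.2846, 0.1322]
tool_rot: [-1.419, 1.063, 1.425]
ft_force: [0.2, -0.2, -3.6]
grip_width: 0.151
time: 17.35
position: [0.5377, 0.2849, 0.2207]
tool_rot: [-1.42, 1.062, 1.425]
ft_force: [-0.2, 1.1, -3.7]
grip_width: 0.151
time: 17.98
position: [0.5376, 0.2849, 0.2206]
tool_rot: [-1.419, 1.062, 1.425]
ft_force: [-0.4, -0.1, -3.6]
grip_width: 0.155
t 17.98 pos [0.5376 0.2849 0.2206] jaw 106.73 down [-0.006 -0.002 -1.   ] F [-0.39 -0.1  -3.59] w 0.155
travel [ 0.0006  0.0018 -0.0004] twist -0.001
[ 0.    -0.001 -0.001 -0.002 -0.001 -0.001  0.001]
```

View pics/k_w.png

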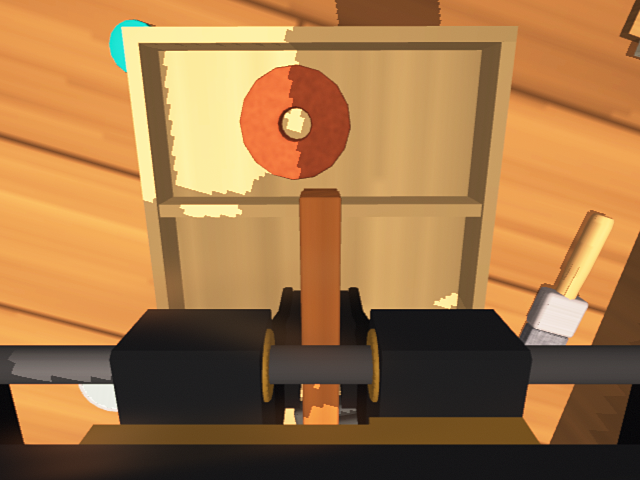

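View pics/k_s.png

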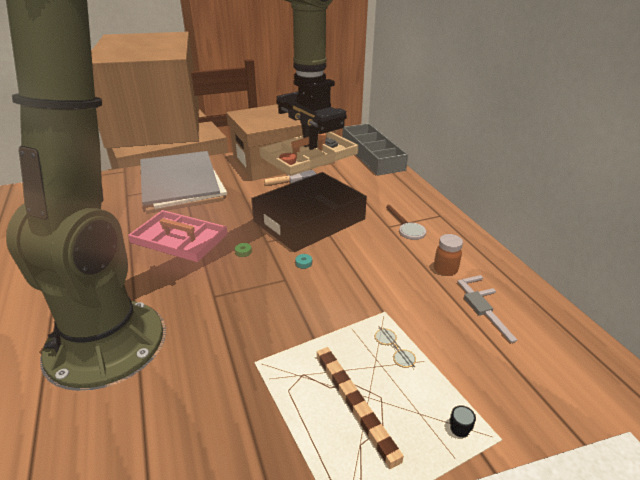

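View pics/k_t.png

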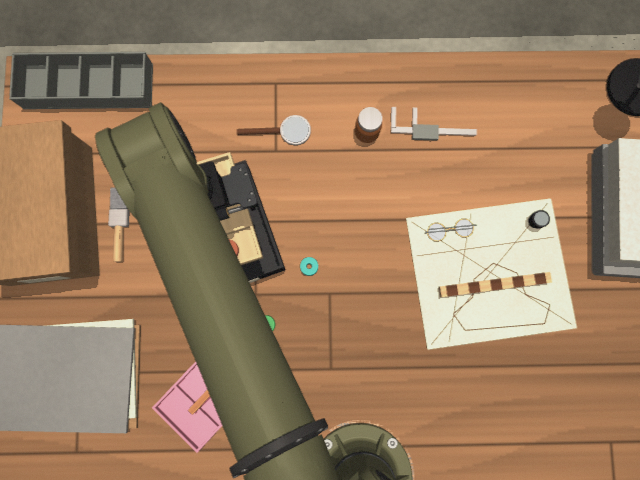

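The wrist view shows the tray exactly as in the previous one: rim corners at (122,27) and (518,27), whorl at (295,122). So it has not slipped or tilted in the grip. The top view shows the bar on the chart at (494,285). I check its position in the chart frame and hand in.

```bash
python3 -c "
from h import *
b=ray('top',[494.5,284.5],.022)[0]-[.436,-.3087,.022];a=np.radians(6.8)
print('bar in chart',b[0]*np.cos(a)+b[1]*np.sin(a),-b[0]*np.sin(a)+b[1]*np.cos(a))
T=np.load('T.npy');w=ray('wrist',[[122,27],[518,27]],T[2,3]-.021+.024,T);print('tray -x rim width (136 if level/at height)',np.linalg.norm(w[1]-w[0]))
print(ctrl.close_job())"
```

```text
bar in chart -0.029121945442555735 0.0031288984048869753
tray -x rim width (136 if level/at height) 0.13630324009826691
the job is handed in; nothing more can be done
None
```

I moved the scale bar onto the chart and lifted the plywood tray out of the box by its handle. I handed the job in at about 18 s with the tray still held; no verdict was reported.

- **Bar:** I gripped it by its middle, lowered it until it touched, and let go. It lies flat at about (-29, +3) mm in the chart's frame, clear of the loupe and the spectacles. Contact pressed it with about 11 N just before I opened the fingers.
- **Tray height and steadiness:** The fingers hold it with a 58 N grip and its underside about 0.20 m above the table. The joint speeds were close to zero and the wrist carried 3.6 N, against about 3.8 N expected.
- **Tray level:** Its end rim measures 136.3 mm in the wrist camera against 136 nominal. That wrist picture matches the one taken just after the grip, so I saw no slipping or tilting; the tool itself leans about 0.006 rad.
- **Finds and bystanders:** The whorl lies flat in its compartment, and the ingot can be seen in its own in the side view. Compared by eye, the other objects look unmoved in the last pictures.

No check failed or disagreed.

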